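# Set out the bench for staining two culture dishes

### The arm

A 6-joint arm with a two-finger parallel gripper is mounted at the origin on a cart in front of the work surface, level with it; the furniture and walls round the work are solid. World frame = base frame: x ahead of the robot, y to its left, z up, the work surface at z = 0. Lengths are in m, angles in rad, forces in N, time in s.
With the tool pointing down it reaches from about 0.25 to 0.8 m from the base axis. Payload 3.9 kg.
Tool frame: the origin (TCP) lies between the finger pads; the fingertips stand 14 mm ahead of it and the grasp point (between the pads) lies 5 mm behind it (arm.finger_overhang is the z of the fingertips in the tool frame, in m); z points along the fingers, y is the line along which they close (so a half turn about z gives the same grasp; the last joint's range is limited). The gripper opens to 85 mm and grips with 20 to 120 N. Pads are 22 mm wide; open, the fingers measure 114 mm over their backs; the gripper's body (76 mm by 85 mm) begins 54 mm behind the grasp point. The pads swing forward as they close: fully open they stand 13 mm farther back than shut.
Start: joints at [1.232, 0.26, -0.138, 1.173, 0, 1.571], TCP at [0.174, 0.495, 0.206] pointing down, gripper open.
Joint ranges: [-2.78, 2.78], [-0.83, 1.72], [-1.28, 1.37], [-1.9, 2.12], [-1.57, 1.48], [-3.14, 3.14]. Speed limits (rad/s): [2.57, 2.57, 3.14, 3.14, 3.14, 3.14].

### API

Orientations are given as a unit quaternion [x, y, z, w].
In Python, from rig import readout, imaging, close_job, arm gives the robot as it stands. The module is installed in compiled form; this text tells all that it offers.
- The arm moves only by the shell command python3 -m jog [FORCE], which reads ROWS from standard input. ROWS is a JSON list that holds a single list of rows (three levels of brackets), with 1 to 8 rows, each of 7 numbers: the finger opening in m, then dx, dy, dz in units of 50 mm, then a rotation vector rx, ry, rz in rad; each row shifts and turns the commanded pose from where the row before left it, along the tool's axes as they then stand; what a row does not reach is not made up. A row lasts 1/12 s, in which the tool goes at most 0.0417 m and 0.125 rad, less where a joint would pass 70% of its speed; a pose out of reach is approached as far as the arm can. The fingers move at their own pace and stop on an object; FORCE is the grip in N (left out, the last holds). Time passes only in rows, so rows that do not move let the fingers close. It prints the time, the measured TCP pose, the force, the opening and the grip force at its end. Input that does not fit is refused with a message, and nothing moves.
- readout.state(): the state, without advancing time (a new reading comes with each control period).
- imaging.get_image(name): name is "scene" or "side" or "wrist"; returns a dict with "img" (384x512x3 uint8, red, green, blue), "vfov" (degrees; the focal length in pixels is half the picture's height over the tangent of half this angle, whatever the lens; pixels are square), "cx", "cy" (the principal point, pixels), "R" (3x3) and "t" (3): a world point X has camera coordinates R X + t. Camera axes: x right, y down, z forward; pixel columns grow to the right and rows downward; lengths in m; the calibration is good to about 2 mm. A picture is of the moment at which its call begins. There is no depth.
- close_job(): hands the job in; it is judged then, once.
Trained networks look in a picture, given as the dict that the camera call returned (one of the last four; its "shot" number tells which), for a name from the list of things; names that differ only in an ending like _2 or _b are one class to them, and where a whole thing is asked for, a point or a joint stands for the part that bears it (a point fixed in the world has none). Each returns a list of dicts, best first, with "p" (0 to 1); they miss things now and then, are a little off and sometimes report something else, mostly with a low value. They report only what shows in the picture. A call takes as long as a camera call.
- imaging.recognise(thing, picture): "point" ([column, row] in pixels, amid what is visible of it).
- imaging.spot_point(thing, picture): "point" ([column, row] in pixels: a listed point, or the origin of a listed thing).
The state is a dict: "time": time; "q": joint angles; "dq": joint speeds; "effort": joint torques, N m; "tool_pos": TCP position; "eef_rot": TCP orientation; "force": force on the tool from outside, world axes, zero at the start; "ft_torque": the same for the moment, N m; "width": finger opening in m; "gripper_force": force on a finger pad.
Only numpy, scipy, OpenCV 4.12 (cv2) and the standard library are available. Lean on these libraries where they do the work, as an engineer would, in place of code of your own. Each camera call takes 0.05 s, during which the arm holds its last target. There are 200 camera calls.

### The job

Set out the bench for staining two culture dishes: stand the white bottle with the blue cap straight behind the dish on the green mat (on the side away from the robot) and the small brown bottle with the white cap straight behind the dish on the orange mat, each about 2 cm clear of the mat's edge. Stand the small red-capped vial midway between those two bottles, in line with them, and the white bottle with the red cap midway between the two dishes, in line with them. Lay the timer face up in the middle of the logbook, its long side across the book (parallel to the book's short edges), and leave the large black-capped brown bottle and the white-capped white bottle where they are.

Things in the scene. Friction and masses are not known exactly. Their poses are not given: they have to be found in the camera images.
- green_mat: round green mat, 105 mm diameter and 3 mm thick, with a shallow culture dish of cream-coloured agar (87 mm diameter, its rim 18 mm above the bench) centred on it; all fixed to the bench. Origin: centre of the mat's underside; x points straight away from the robot, y to the robot's left. The two mats lie side by side about 210 mm apart (centres), either one on the left.
- orange_mat: round orange mat, 105 mm diameter and 3 mm thick, with a shallow culture dish of pink agar (87 mm diameter, its rim 18 mm above the bench) centred on it; all fixed to the bench. Origin and axes as for the green mat.
- logbook: closed dark blue logbook with a pale label, 210 mm (its x) by 146 mm (its y), 16 mm thick, lying fixed on the bench at the left, turned up to 0.3 rad. Origin: centre of its underside; its flat cover is 15 to 16 mm above.
- blue_bottle: white bottle with a blue screw cap, 54 mm diameter, 105 mm high; plain round body up to 90 mm. Origin: centre of the underside, z up along its axis.
- amber_bottle: small brown (amber) bottle with a white screw cap, 44 mm diameter, 85 mm high; plain round body up to 72 mm. Origin: centre of the underside, z up along its axis.
- red_bottle: white bottle with a red screw cap, 50 mm diameter, 90 mm high; plain round body up to 78 mm. Origin: centre of the underside, z up along its axis.
- red_vial: small clear vial with pink contents and a red cap, 21 mm diameter, 54 mm high, straight-sided. Origin: centre of the underside, z up along its axis.
- bench_timer: flat pale bench timer with a display and small coloured keys on its top face, 52 mm (its x) by 68 mm (its y), 16 mm high, lying face up. Origin: centre of its underside. Its x points from the keys to the display (top of the face).
- white_bottle: white bottle with a white cap, 48 mm diameter, 75 mm high; not part of the job, to be left alone. Origin: centre of the underside, z up along its axis.
- black_cap_bottle: large brown bottle with a black cap, 64 mm diameter, 125 mm high; not part of the job, to be left alone. Origin: centre of the underside, z up along its axis.

How it is judged:
At the end, for the whole second after the job is handed in: Both back bottles within 15 mm sideways of their mat's centre and 4 to 36 mm clear of its edge; red bottle within 122 mm of both mat centres and 20 mm along x; vial within 125 mm of both back bottles, 75-119 mm behind the dishes; timer within 15 mm and 0.26 rad on the book; all upright, at rest (x of blue_bottle in the frame of green_mat between 0.083 and 0.116 m and y of blue_bottle in the frame of green_mat between -0.015 and 0.015 m and x of amber_bottle in the frame of orange_mat between 0.078 and 0.111 m and y of amber_bottle in the frame of orange_mat between -0.015 and 0.015 m and horizontal distance between red_bottle and green_mat below 0.122 m and x of red_bottle in the frame of green_mat between -0.02 and 0.02 m and x of red_vial in the frame of green_mat between 0.075 and 0.119 m and horizontal distance between red_bottle and orange_mat below 0.122 m and x of red_bottle in the frame of orange_mat between -0.02 and 0.02 m and x of red_vial in the frame of orange_mat between 0.075 and 0.119 m and horizontal distance between red_vial and blue_bottle below 0.125 m and horizontal distance between red_vial and amber_bottle below 0.125 m and height (world z) of each of blue_bottle, amber_bottle, red_bottle, red_vial below 0.008 m and horizontal distance between bench_timer and logbook below 0.015 m and angle between the x axis of bench_timer and the x axis of logbook, either way round below 0.26 rad and z of bench_timer in the frame of logbook between 0.012 and 0.022 m and angle between each of blue_bottle, amber_bottle, red_bottle, red_vial, bench_timer's own z axis and vertical below 0.12 rad and linear speed of each of blue_bottle, amber_bottle, red_bottle, red_vial, bench_timer below 0.02 m/s); the robot touches nothing.
It fails at once if the white bottle with the white cap was pushed more than 30 mm or knocked over (distance of white_bottle from where it was at the start of the episode above 0.03 m or angle between white_bottle's own z axis and vertical above 0.5 rad).
It fails at once if the large brown bottle with the black cap was pushed more than 30 mm or knocked over (distance of black_cap_bottle from where it was at the start of the episode above 0.03 m or angle between black_cap_bottle's own z axis and vertical above 0.5 rad).
It also fails if it takes over 144 s, if anything falls off the work surface, if the arm or the gripper's body presses on something with over 40 N, if the wrist force passes 120 N, or if a joint passes its speed limit or range.

## Working session

There is one attempt and no reset: what is moved stays moved. The work goes in short steps, Python scripts to look and compute and a shell command to move; the robot and the scene stay as the last step left them, time stands still between calls to the robot, and variables do not carry over. Pictures are saved under pics/ and viewed, at most 14 in all, crops included, and the job is handed in when it is done.

```bash
mkdir -p pics; cat > h.py <<'E'
import numpy as np, cv2
from rig import readout, imaging, arm
def ray(p,uv):
    f=p["img"].shape[0]/2/np.tan(np.radians(p["vfov"])/2)
    d=np.array([(uv[0]-p["cx"])/f,(uv[1]-p["cy"])/f,1.])
    R=np.array(p["R"]);t=np.array(p["t"])
    return -R.T@t, R.T@d
def atz(p,uv,z=0):
    c,d=ray(p,uv); return c+d*(z-c[2])/d[2]
def proj(p,X):
    f=p["img"].shape[0]/2/np.tan(np.radians(p["vfov"])/2)
    c=np.array(p["R"])@np.array(X)+np.array(p["t"]); return f*c[0]/c[2]+p["cx"],f*c[1]/c[2]+p["cy"]
def save(p,n): cv2.imwrite(f"pics/{n}.png",cv2.cvtColor(p["img"],cv2.COLOR_RGB2BGR))
NAMES="green_mat orange_mat logbook blue_bottle amber_bottle red_bottle red_vial bench_timer white_bottle black_cap_bottle".split()
E
python3 - <<'E'
from h import *
s=readout.state();print(s["tool_pos"],s["eef_rot"],arm.finger_overhang)
for cam in("scene","side"):
    p=imaging.get_image(cam);save(p,cam+"0");print(cam,p["vfov"],(-np.array(p["R"]).T@p["t"]).round(3),np.round(p["R"],2).tolist())
    for n in NAMES:
        r=imaging.spot_point(n,p)
        z=.016 if n=="logbookx" else 0
        print(n,[(np.round(a["point"],0).tolist(),round(a["p"],2),atz(p,a["point"],z)[:2].round(3).tolist()) for a in r[:2]])
E
```

```text
[0.17424275 0.49444779 0.20555096] [ 1.68611951e-01  9.85681995e-01 -9.94259728e-04 -1.59363187e-04] 0.014
scene 49.39840335881346 [-0.625 -0.74   0.773] [[0.5, -0.87, -0.01], [-0.41, -0.23, -0.88], [0.76, 0.45, -0.47]]
green_mat []
orange_mat [([253.0, 219.0], 0.57, [0.442, -0.11])]
logbook [([149.0, 193.0], 0.6, [0.414, 0.345])]
blue_bottle [([214.0, 172.0], 0.6, [0.696, 0.236]), ([250.0, 217.0], 0.35, [0.45, -0.095])]
amber_bottle [([240.0, 176.0], 0.68, [0.71, 0.112])]
red_bottle [([276.0, 194.0], 0.54, [0.649, -0.093])]
red_vial [([175.0, 173.0], 0.57, [0.6, 0.372]), ([203.0, 202.0], 0.25, [0.456, 0.115])]
bench_timer []
white_bottle [([312.0, 242.0], 0.61, [0.416, -0.344])]
black_cap_bottle [([360.0, 220.0], 0.89, [0.621, -0.436])]
side 50.75590384402122 [-0.107 -1.054  0.753] [[0.84, -0.54, 0.0], [-0.28, -0.44, -0.86], [0.46, 0.72, -0.52]]
green_mat [([209.0, 184.0], 0.79, [0.471, 0.127])]
orange_mat [([234.0, 211.0], 0.97, [0.458, -0.077])]
logbook [([172.0, 166.0], 0.95, [0.411, 0.334]), ([346.0, 252.0], 0.18, [0.622, -0.435])]
blue_bottle [([239.0, 160.0], 0.82, [0.667, 0.234]), ([346.0, 254.0], 0.64, [0.614, -0.444])]
amber_bottle [([264.0, 176.0], 0.75, [0.68, 0.068])]
red_bottle [([286.0, 193.0], 0.69, [0.671, -0.08]), ([316.0, 218.0], 0.66, [0.66, -0.256])]
red_vial [([206.0, 152.0], 0.46, [0.589, 0.375])]
bench_timer [([314.0, 218.0], 0.84, [0.655, -0.253])]
white_bottle [([271.0, 260.0], 0.81, [0.418, -0.349]), ([238.0, 161.0], 0.63, [0.662, 0.235])]
black_cap_bottle [([344.0, 253.0], 0.74, [0.615, -0.435])]
```

```bash
python3 -c "
import cv2,numpy as np
a=cv2.imread('pics/scene0.png');b=cv2.imread('pics/side0.png');print(a.shape)"
```

```text
(384, 512, 3)
```

View pics/scene0.png

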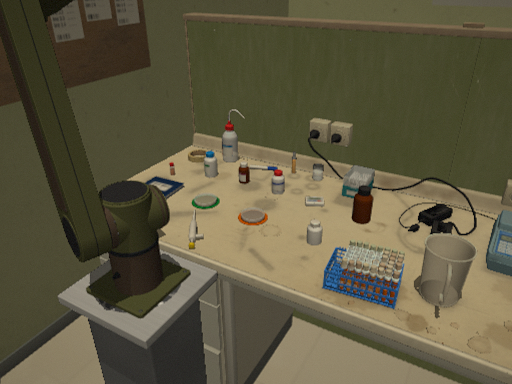

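View pics/side0.png

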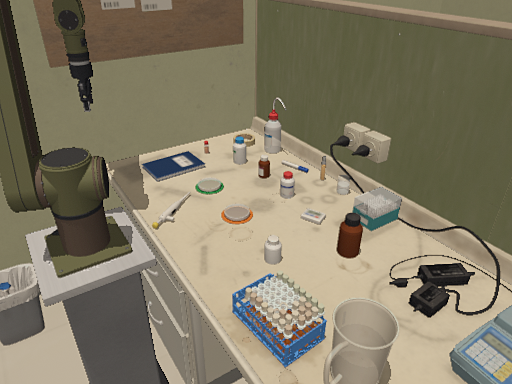

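The pictures show everything: the green and orange mats at (206,201) and (253,216) in the scene view, the logbook at the left and the bottles behind. Next I'll square the tool to the world axes and look down with the wrist camera.

The rows are not in the units I measure in: shifts go in units of 50 mm. I convert before sending: -0.03 m is -0.6, -0.021 m is -0.42.

```bash
echo '[[[0.085, 0, 0, -0.4, 0, 0, -0.113], [0.085, 0, 0, -0.4, 0, 0, -0.113], [0.085, 0, 0, -0.4, 0, 0, -0.113], [0.085, -0.42, -0.6, -0.18, 0, 0, 0], [0.085, -0.42, -0.6, -0.18, 0, 0, 0], [0.085, -0.42, -0.6, -0.18, 0, 0, 0], [0.085, -0.42, -0.6, -0.18, 0, 0, 0], [0.085, -0.42, -0.6, -0.18, 0, 0, 0]]]' | python3 -m jog
echo '[[[0.085, -0.42, -0.6, -0.18, 0, 0, 0], [0.085, -0.42, -0.6, -0.18, 0, 0, 0], [0.085, -0.42, -0.6, -0.18, 0, 0, 0], [0.085, -0.42, -0.6, -0.18, 0, 0, 0], [0.085, -0.42, -0.6, -0.18, 0, 0, 0], [0.085, -0.42, -0.6, -0.18, 0, 0, 0], [0.085, -0.42, -0.6, -0.18, 0, 0, 0], [0.085, 0, 0, 0, 0, 0, 0]]]' | python3 -m jog
cat >> h.py <<'E'
def look(cam,names=NAMES,z=0):
    p=imaging.get_image(cam)
    for n in names:
        r=imaging.spot_point(n,p)
        print(n,[(np.round(a["point"],0).tolist(),round(a["p"],2),atz(p,a["point"],z)[:2].round(3).tolist()) for a in r[:2]])
    return p
E
python3 - <<'E'
from h import *
s=readout.state();print(s["tool_pos"],s["eef_rot"],s["q"])
p=look("wrist");save(p,"w0");print(p["vfov"],(-np.array(p["R"]).T@p["t"]).round(3),np.round(p["R"],2).tolist())
E
```

```text
time: 1.77
tool_pos: [0.28, 0.3438, 0.3119]
eef_rot: [-0.001, 1.0, 0.0, 0.0]
force: [0.9, -0.6, 0.2]
width: 0.0847
gripper_force: 0.0
time: 2.43
tool_pos: [0.4303, 0.1308, 0.3757]
eef_rot: [0.004, 1.0, -0.001, 0.002]
force: [0.2, 1.1, -0.1]
width: 0.0849
gripper_force: 0.0
[0.43031811 0.13077415 0.3756609 ] [ 3.58118327e-03  9.99990835e-01 -8.96189298e-04  2.16836700e-03] [ 0.29733308  0.10961803  0.10770245  1.56527011 -0.00299722  0.30449007]
green_mat [([241.0, 164.0], 0.97, [0.465, 0.108])]
orange_mat [([112.0, 162.0], 0.56, [0.461, -0.101])]
logbook [([377.0, 131.0], 0.89, [0.415, 0.323])]
blue_bottle [([312.0, 275.0], 0.62, [0.667, 0.23])]
amber_bottle [([224.0, 284.0], 0.6, [0.683, 0.073])]
red_bottle []
red_vial [([396.0, 233.0], 0.72, [0.587, 0.371])]
bench_timer [([43.0, 274.0], 0.71, [0.661, -0.248])]
white_bottle [([395.0, 230.0], 0.51, [0.582, 0.369])]
black_cap_bottle [([225.0, 284.0], 0.2, [0.684, 0.075])]
58.8297905627169 [0.361 0.13  0.543] [[0.01, 1.0, -0.0], [0.96, -0.01, 0.28], [0.28, -0.0, -0.96]]
```

View pics/w0.png

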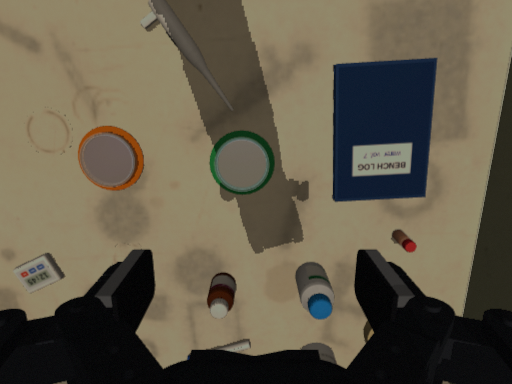

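Wrist view: green dish (241,162), orange dish (111,158), logbook (383,130), blue cap (319,306), amber bottle (221,295), vial (404,240), timer (40,273). Now I'll take colour-based measurements.

```bash
cat >> h.py <<'E'
def blob(p,lo,hi,roi,z,rect=False):
    "largest HSV blob in roi (c0,c1,r0,r1), its filled contour mapped to plane z: bbox/ellipse centre"
    c0,c1,r0,r1=roi
    m=cv2.inRange(cv2.cvtColor(p["img"],cv2.COLOR_RGB2HSV),np.array(lo),np.array(hi)); k=np.zeros_like(m);k[r0:r1,c0:c1]=m[r0:r1,c0:c1]
    c=max(cv2.findContours(k,cv2.RETR_EXTERNAL,cv2.CHAIN_APPROX_NONE)[0],key=cv2.contourArea)[:,0]
    w=np.array([atz(p,q,z)[:2] for q in c])
    r=cv2.minAreaRect(cv2.convexHull((w*1000).astype(np.float32)))
    (cx,cy),rad=cv2.minEnclosingCircle((w*1000).astype(np.float32))
    print("rect",np.round(r[0],1),np.round(r[1],1),round(r[2],2),"circ",round(cx,1),round(cy,1),round(rad,1),"n",len(c))
    return r
E
python3 - <<'E'
from h import *
p=imaging.get_image("wrist")
blob(p,(45,90,30),(85,255,255),(190,290,110,210),.003)
blob(p,(5,130,120),(18,255,255),(60,160,110,210),.003)
blob(p,(100,100,20),(130,255,255),(320,445,40,215),.016)
blob(p,(95,120,80),(125,255,255),(290,345,285,330),.1)
blob(p,(0,150,80),(8,255,255),(385,430,220,260),.05)
E
```

```text
rect [462.5 108.9] [102.7 103.2] 0.1 circ 462.9 108.8 52.1 n 181
rect [ 454.4 -101. ] [104.2 103.1] 19.35 circ 454.6 -101.4 52.5 n 185
rect [416.2 324. ] [207.4 146.8] 2.8 circ 416.3 323.8 125.5 n 458
rect [666.6 226.6] [32.5 32.6] 77.13 circ 667.0 226.6 16.9 n 59
rect [589.4 373.9] [17.2 15.3] 46.03 circ 588.8 373.9 9.0 n 28
```

In the tool's units: -0.03 m is -0.6, -0.026 m is -0.52.

```bash
echo '[[[0.085, -0.6, 0.24, 0.28, 0, 0, 0], [0.085, -0.6, 0.24, 0.28, 0, 0, 0], [0.085, -0.6, 0.24, 0.28, 0, 0, 0], [0.085, -0.6, 0.24, 0.28, 0, 0, 0], [0.085, -0.6, 0.24, 0.28, 0, 0, 0], [0.085, -0.6, 0.24, 0.28, 0, 0, 0], [0.085, -0.6, 0.24, 0.28, 0, 0, 0], [0.085, -0.52, 0.26, 0.28, 0, 0, 0]]]' | python3 -m jog
echo '[[[0.085, 0, 0, 0, 0, 0, 0]]]' | python3 -m jog
python3 - <<'E'
from h import *
s=readout.state();print(s["tool_pos"],s["eef_rot"])
p=look("wrist",["blue_bottle","amber_bottle","red_vial"]);save(p,"w1")
try: blob(p,(95,120,80),(125,255,255),(100,400,200,384),.1)
except Exception as e: print(e)
print("tcp proj",proj(p,s["tool_pos"]))
q=imaging.get_image("side");print("wash",atz(q,(273,151)))
for z in(0,.2):print(z,atz(q,(273,117),z))
E
```

```text
time: 3.7
tool_pos: [0.6642, 0.2329, 0.2611]
eef_rot: [-0.0, 1.0, -0.0, 0.0]
force: [0.3, 0.0, 0.9]
width: 0.0846
gripper_force: 0.0
time: 3.78
tool_pos: [0.6652, 0.2342, 0.2547]
eef_rot: [-0.001, 1.0, -0.001, -0.003]
force: [-0.4, -0.4, -1.6]
width: 0.0852
gripper_force: 0.0
[0.66516201 0.23418483 0.25469199] [-6.04283684e-04  9.99994744e-01 -8.94605778e-04 -3.05731586e-03]
blue_bottle [([249.0, 156.0], 0.89, [0.664, 0.227])]
amber_bottle [([128.0, 171.0], 0.66, [0.684, 0.073])]
red_vial [([371.0, 88.0], 0.9, [0.582, 0.371])]
max() iterable argument is empty
tcp proj (np.float64(256.4238362183451), np.float64(232.92780570919845))
wash [8.38610191e-01 2.33200383e-01 1.11022302e-16]
0 [1.07789088 0.56911539 0.        ]
0.2 [0.76345387 0.13828549 0.2       ]
```

View pics/w1.png

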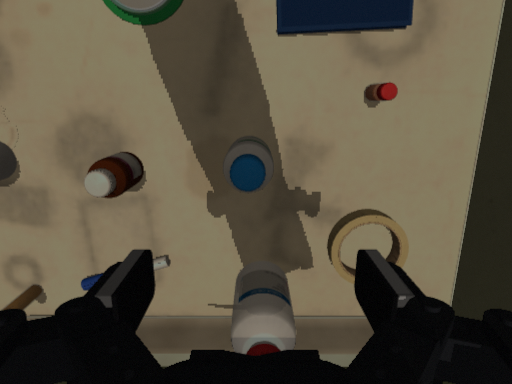

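The blue cap is at (248,173), the amber cap at (100,183), the vial cap at (387,91), and the wash bottle is well behind at (263,310). Now to refine all the cap positions from this view.

```bash
python3 - <<'E'
from h import *
p=imaging.get_image("wrist")
blob(p,(95,120,80),(125,255,255),(215,285,130,210),.105)
print(atz(p,(100,183),.085),atz(p,(387,91),.054))
blob(p,(0,150,80),(8,255,255),(360,410,70,110),.054)
blob(p,(0,0,130),(180,70,255),(80,118,165,200),.085)
E
```

```text
Traceback (most recent call last):
  File "h.py", line 25, in blob
    c=max(cv2.findContours(k,cv2.RETR_EXTERNAL,cv2.CHAIN_APPROX_NONE)[0],key=cv2.contourArea)[:,0]
      ~~~^^^^^^^^^^^^^^^^^^^^^^^^^^^^^^^^^^^^^^^^^^^^^^^^^^^^^^^^^^^^^^^^^^^^^^^^^^^^^^^^^^^^
ValueError: max() iterable argument is empty
```

```bash
python3 - <<'E'
from h import *
p=imaging.get_image("wrist")
h=cv2.cvtColor(p["img"],cv2.COLOR_RGB2HSV);print(h[173,248],h[91,387],h[183,100],readout.state()["tool_pos"])
blob(p,(95,100,40),(125,255,255),(215,285,130,210),.105)
print(atz(p,(100,183),.085),atz(p,(387,91),.054))
blob(p,(0,150,80),(8,255,255),(360,410,70,110),.054)
E
```

```text
[102 220  65] [  1 203 132] [ 32  31 132] [0.66207845 0.2320374  0.26467642]
rect [663.6 226.2] [33.4 35.7] 77.93 circ 663.5 225.8 18.1 n 100
[0.67934975 0.06937492 0.085     ] [0.58636816 0.37229772 0.054     ]
rect [587.4 371.9] [16.4 16.1] 48.83 circ 587.8 371.9 8.6 n 44
```

```bash
cat >> h.py <<'E'
def tcp(n=6):
    a=[]
    for i in range(n):
        imaging.get_image("wrist");s=readout.state();a.append(np.r_[s["tool_pos"],s["eef_rot"],s["width"],s["gripper_force"]])
    a=np.array(a);print("tcp",a.mean(0).round(4).tolist(),"sd",a.std(0)[:3].round(4));return a.mean(0)
E
python3 -c "
from h import *
tcp()"
```

```text
tcp [0.6623, 0.2321, 0.2639, -0.0, 1.0, 0.0003, 0.0008, 0.085, 0.0] sd [0.0001 0.     0.0005]
```

In the tool's units: -0.006 m is -0.12, 0.04 m is 0.8.

```bash
echo '[[[0.085, -0.02, -0.12, 0.6, 0, 0, 0], [0.085, 0, 0, 0.8, 0, 0, 0], [0.085, 0, 0, 0.8, 0, 0, 0], [0.085, 0, 0, 0.8, 0, 0, 0], [0.085, 0, 0, 0.6, 0, 0, 0], [0.085, 0, 0, 0.32, 0, 0, 0], [0.085, 0, 0, 0, 0, 0, 0], [0.085, 0, 0, 0, 0, 0, 0]]]' | python3 -m jog 40
echo '[[[0.045, 0, 0, 0, 0, 0, 0], [0.045, 0, 0, 0, 0, 0, 0], [0.045, 0, 0, 0, 0, 0, 0], [0.045, 0, 0, 0, 0, 0, 0], [0.045, 0, 0, 0, 0, 0, 0]]]' | python3 -m jog 40
python3 -c "
from h import *
tcp(2)"
```

```text
time: 5.1
tool_pos: [0.6627, 0.2259, 0.0656]
eef_rot: [-0.0, 1.0, -0.0, -0.001]
force: [0.7, -0.1, 0.4]
width: 0.0851
gripper_force: 0.0
time: 5.52
tool_pos: [0.6642, 0.2265, 0.0675]
eef_rot: [-0.0, 1.0, 0.0, 0.001]
force: [0.1, 0.1, -0.7]
width: 0.0448
gripper_force: 0.0
tcp [0.6641, 0.2264, 0.0674, -0.0001, 1.0, 0.0002, 0.0008, 0.045, 1.2205] sd [0. 0. 0.]
```

```bash
python3 -c "
from h import *
p=look('wrist',['blue_bottle']);save(p,'w2');look('side',['blue_bottle'])"
```

```text
blue_bottle [([257.0, 198.0], 0.65, [0.664, 0.227])]
blue_bottle [([241.0, 164.0], 0.72, [0.655, 0.199]), ([314.0, 215.0], 0.72, [0.665, -0.24])]
```

View pics/w2.png

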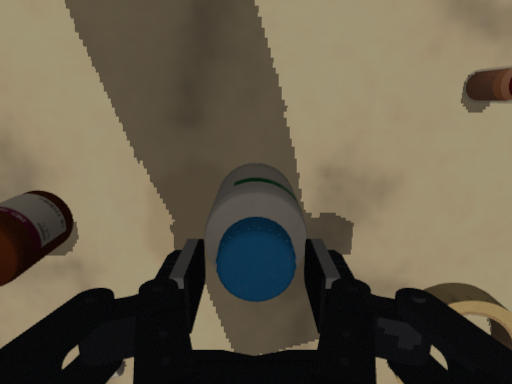

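The bottle sits centred between the fingers at (256,250). The grip force is still low, so I'll close further.

```bash
echo '[[[0.02, 0, 0, 0, 0, 0, 0], [0.02, 0, 0, 0, 0, 0, 0], [0.02, 0, 0, 0, 0, 0, 0]]]' | python3 -m jog 40
python3 -c "
from h import *
p=imaging.get_image('wrist')
print(proj(p,(.6635,.2265+.027,.067)),proj(p,(.6635,.2265-.027,.067)),proj(p,(.6635,.2265+.027,.09)),proj(p,(.6635,.2265,.105)))
tcp(2)"
```

```text
time: 6.07
tool_pos: [0.6647, 0.227, 0.069]
eef_rot: [-0.0, 1.0, 0.001, 0.002]
force: [-1.4, 0.6, 11.5]
width: 0.0335
gripper_force: 40.4
(np.float64(306.10067165651407), np.float64(229.15564616817022)) (np.float64(204.91686060917527), np.float64(229.20512558205576)) (np.float64(313.3980242970135), np.float64(247.41208303340284)) (np.float64(256.0680840904634), np.float64(262.3580945663541))
tcp [0.6647, 0.227, 0.069, -0.0002, 1.0, 0.0008, 0.0017, 0.0332, 40.4225] sd [0. 0. 0.]
```

```bash
python3 -c "
from h import *
p=imaging.get_image('wrist');save(p,'w3');q=imaging.get_image('side')['img'][90:230,170:310]
r=imaging.get_image('scene')['img'][90:230,150:290]
a=cv2.resize(np.hstack([q,r]),None,fx=2.85,fy=2.85,interpolation=cv2.INTER_CUBIC);cv2.imwrite('pics/c3.png',a[:,:,::-1])"
```

```text
(no output)
```

View pics/w3.png

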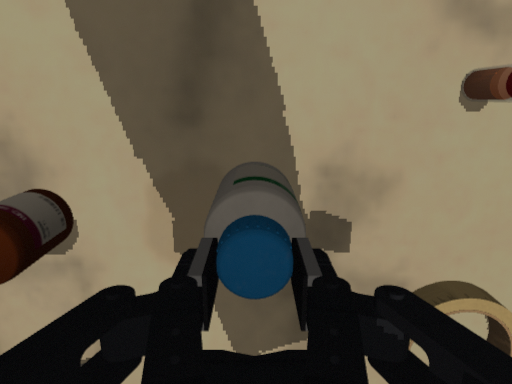

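View pics/c3.png

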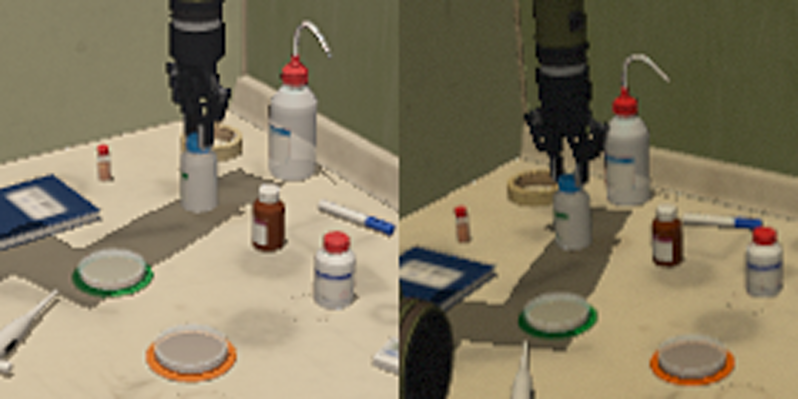

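The fingers are gripping the cap, so the tips are really about 3 cm higher than the reported pose implies. I'll open, go lower in small steps and close again.

In the tool's units: 0.01 m is 0.2.

```bash
echo '[[[0.085, 0, 0, 0, 0, 0, 0], [0.085, 0, 0, 0, 0, 0, 0], [0.085, 0, 0, 0, 0, 0, 0], [0.085, 0, 0, 0.2, 0, 0, 0], [0.085, 0, 0, 0.2, 0, 0, 0], [0.085, 0, 0, 0, 0, 0, 0]]]' | python3 -m jog 40
echo '[[[0.03, 0, 0, 0, 0, 0, 0], [0.03, 0, 0, 0, 0, 0, 0], [0.03, 0, 0, 0, 0, 0, 0], [0.03, 0, 0, 0, 0, 0, 0], [0.03, 0, 0, 0, 0, 0, 0], [0.03, 0, 0, 0, 0, 0, 0]]]' | python3 -m jog 40
python3 -c "
from h import *
tcp(2);p=look('wrist',['blue_bottle']);blob(p,(95,100,40),(125,255,255),(180,330,200,340),.105)"
```

```text
time: 6.87
tool_pos: [0.6612, 0.2254, 0.0426]
eef_rot: [-0.0, 1.0, -0.001, -0.003]
force: [-0.7, -0.5, -0.2]
width: 0.0849
gripper_force: 0.0
time: 7.37
tool_pos: [0.6637, 0.2263, 0.0467]
eef_rot: [-0.0, 1.0, 0.0, 0.0]
force: [0.4, 0.2, -0.4]
width: 0.0528
gripper_force: 42.2
tcp [0.6638, 0.2263, 0.0467, -0.0001, 1.0, 0.0001, 0.0003, 0.0526, 42.2136] sd [0. 0. 0.]
blue_bottle [([254.0, 208.0], 0.9, [0.665, 0.225])]
rect [660.9 225.1] [33.5 39.4] 89.99 circ 660.9 225.2 19.9 n 273
```

Width is now 52.6 mm at 42 N, which is a proper body grip, so TCP z ≈ 0.047 puts the tips at about 0.07. Carrying it to behind the green mat.

```bash
echo '[[[0.03, 0, 0, -0.4, 0, 0, 0], [0.03, 0, 0, -0.6, 0, 0, 0], [0.03, 0.4, -0.46, 0, 0, 0, 0], [0.03, 0.4, -0.46, 0, 0, 0, 0], [0.03, 0.4, -0.46, 0, 0, 0, 0], [0.03, 0.4, -0.46, 0, 0, 0, 0], [0.03, 0.4, -0.46, 0, 0, 0, 0], [0.03, 0.02, -0.04, 0, 0, 0, 0]]]' | python3 -m jog 40
echo '[[[0.03, 0, 0, 0, 0, 0, 0], [0.03, 0, 0, 0, 0, 0, 0]]]' | python3 -m jog
python3 -c "
from h import *
tcp(2);p=look('wrist',['blue_bottle'])"
```

```text
time: 8.23
tool_pos: [0.5562, 0.1051, 0.0955]
eef_rot: [0.001, 1.0, -0.002, -0.004]
force: [-0.6, -0.5, -1.9]
width: 0.0526
gripper_force: 42.8
time: 8.4
tool_pos: [0.5632, 0.1094, 0.0967]
eef_rot: [0.0, 1.0, 0.0, 0.001]
force: [0.7, 0.2, -1.1]
width: 0.0523
gripper_force: 42.8
tcp [0.5638, 0.1099, 0.0967, -0.0003, 1.0, 0.0003, 0.0008, 0.0526, 42.7748] sd [0.0001 0.0001 0.    ]
blue_bottle [([258.0, 209.0], 0.91, [0.583, 0.112])]
```

In the tool's units: 0.02 m is 0.4, 0.009 m is 0.18.

```bash
echo '[[[0.03, 0, 0, 0.4, 0, 0, 0], [0.03, 0, 0, 0.4, 0, 0, 0], [0.03, 0, 0, 0.18, 0, 0, 0], [0.03, 0, 0, 0, 0, 0, 0], [0.03, 0, 0, 0, 0, 0, 0]]]' | python3 -m jog 40
echo '[[[0.075, 0, 0, 0, 0, 0, 0], [0.085, 0, 0, 0, 0, 0, 0], [0.085, 0, 0, 0, 0, 0, 0], [0.085, 0, 0, 0, 0, 0, 0], [0.085, 0, 0, -0.4, 0, 0, 0], [0.085, 0, 0, -0.8, 0, 0, 0], [0.085, 0, 0, -0.8, 0, 0, 0], [0.085, 0, 0, -0.8, 0, 0, 0]]]' | python3 -m jog
echo '[[[0.085, 0, 0, -0.4, 0, 0, 0], [0.085, 0, 0, 0, 0, 0, 0], [0.085, 0, 0, 0, 0, 0, 0]]]' | python3 -m jog
python3 -c "
from h import *
tcp(2);p=look('wrist',['blue_bottle','amber_bottle','red_bottle','red_vial']);save(p,'w4');blob(p,(95,100,40),(125,255,255),(200,320,100,250),.105)
look('side',['amber_bottle','red_bottle'])"
```

```text
time: 9.02
tool_pos: [0.5626, 0.1097, 0.047]
eef_rot: [-0.0, 1.0, -0.0, -0.0]
force: [0.7, 0.6, -1.5]
width: 0.0529
gripper_force: 44.1
time: 9.68
tool_pos: [0.5619, 0.109, 0.1889]
eef_rot: [-0.0, 1.0, -0.0, -0.0]
force: [0.9, 0.2, 0.0]
width: 0.0846
gripper_force: 0.0
time: 9.93
tool_pos: [0.5639, 0.1094, 0.2093]
eef_rot: [-0.0, 1.0, 0.0, 0.002]
force: [-0.5, -0.4, -1.1]
width: 0.085
gripper_force: 0.0
tcp [0.5622, 0.1091, 0.2069, -0.0001, 1.0, -0.0001, -0.0003, 0.0852, 0.0] sd [0.0004 0.0001 0.0005]
blue_bottle [([257.0, 165.0], 0.6, [0.564, 0.111])]
amber_bottle [([224.0, 261.0], 0.57, [0.681, 0.071])]
red_bottle [([86.0, 252.0], 0.68, [0.67, -0.094])]
red_vial [([486.0, 183.0], 0.66, [0.585, 0.37])]
rect [562.2 108.1] [35.3 33.6] 0.01 circ 562.1 108.1 18.1 n 119
amber_bottle [([263.0, 175.0], 0.52, [0.68, 0.077])]
red_bottle [([283.0, 193.0], 0.8, [0.664, -0.071])]
```

View pics/w4.png

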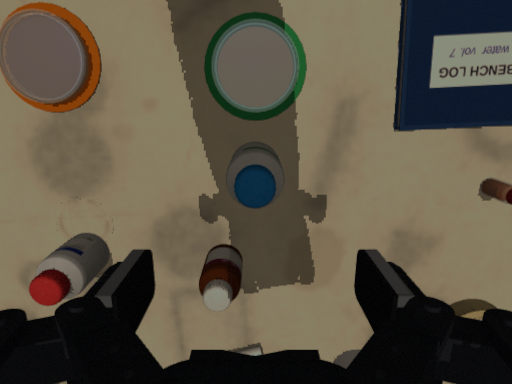

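The blue bottle stands upright behind the green dish (255,180). Next is the amber bottle, cap at (217,295).

In the tool's units: -0.03 m is -0.6, -0.029 m is -0.58.

```bash
echo '[[[0.085, -0.6, -0.2, 0, 0, 0, 0], [0.085, -0.6, -0.2, 0, 0, 0, 0], [0.085, -0.6, -0.2, 0, 0, 0, 0], [0.085, -0.58, -0.18, 0, 0, 0, 0], [0.085, 0, 0, 0, 0, 0, 0], [0.085, 0, 0, 0, 0, 0, 0]]]' | python3 -m jog
python3 -c "
from h import *
tcp(2);p=look('wrist',['amber_bottle','red_bottle']);look('wrist',['amber_bottle'],.0);
blob(p,(0,0,90),(180,90,255),(200,310,130,220),.085);save(p,'w5')"
```

```text
time: 10.93
tool_pos: [0.6824, 0.0696, 0.2058]
eef_rot: [0.001, 1.0, -0.0, -0.001]
force: [0.1, 0.4, -0.0]
width: 0.0849
gripper_force: 0.0
tcp [0.681, 0.0702, 0.2067, 0.0, 1.0, 0.0, -0.0009, 0.0849, 0.0] sd [0.0003 0.0001 0.0003]
amber_bottle [([257.0, 163.0], 0.79, [0.681, 0.072])]
red_bottle [([109.0, 153.0], 0.76, [0.67, -0.091])]
amber_bottle [([260.0, 167.0], 0.62, [0.686, 0.076])]
rect [667.4  34.4] [23.8 59.5] 87.55 circ 667.1 29.3 30.0 n 181
```

View pics/w5.png

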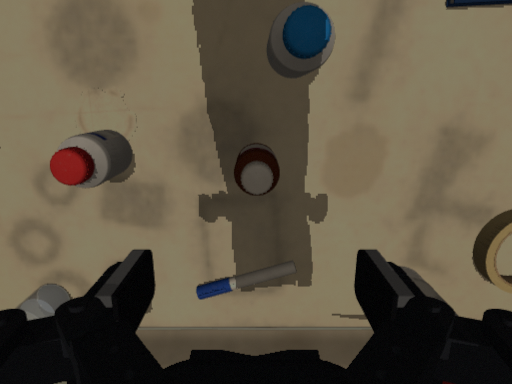

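In the tool's units: 0.02 m is 0.4, 0.04 m is 0.8.

```bash
echo '[[[0.085, 0, 0.02, 0.8, 0, 0, 0], [0.085, 0, 0, 0.8, 0, 0, 0], [0.085, 0, 0, 0.8, 0, 0, 0], [0.085, 0, 0, 0.8, 0, 0, 0], [0.085, 0, 0, 0.4, 0, 0, 0], [0.085, 0, 0, 0.14, 0, 0, 0], [0.085, 0, 0, 0, 0, 0, 0], [0.085, 0, 0, 0, 0, 0, 0]]]' | python3 -m jog 40
echo '[[[0.03, 0, 0, 0, 0, 0, 0], [0.03, 0, 0, 0, 0, 0, 0], [0.03, 0, 0, 0, 0, 0, 0], [0.03, 0, 0, 0, 0, 0, 0], [0.03, 0, 0, 0, 0, 0, 0], [0.03, 0, 0, 0, 0, 0, 0]]]' | python3 -m jog 40
python3 -c "
from h import *
tcp(2)"
```

```text
time: 11.95
tool_pos: [0.6824, 0.0715, 0.0218]
eef_rot: [-0.0, 1.0, 0.0, 0.001]
force: [0.3, -0.9, 0.3]
width: 0.0849
gripper_force: 0.0
time: 12.45
tool_pos: [0.683, 0.0715, 0.0224]
eef_rot: [-0.0, 1.0, 0.0, 0.002]
force: [-0.6, 1.0, 6.5]
width: 0.0432
gripper_force: 40.2
tcp [0.683, 0.0715, 0.0224, -0.0001, 1.0, 0.0002, 0.0017, 0.0432, 40.162] sd [0. 0. 0.]
```

In the tool's units: -0.029 m is -0.58, 0.022 m is 0.44.

```bash
echo '[[[0.03, 0, 0, -0.4, 0, 0, 0], [0.03, 0, 0, -0.6, 0, 0, 0], [0.03, 0.44, -0.58, 0, 0, 0, 0], [0.03, 0.44, -0.58, 0, 0, 0, 0], [0.03, 0.44, -0.58, 0, 0, 0, 0], [0.03, 0.44, -0.58, 0, 0, 0, 0], [0.03, 0.44, -0.58, 0, 0, 0, 0], [0.03, 0.44, -0.56, 0, 0, 0, 0]]]' | python3 -m jog 40
echo '[[[0.03, 0.02, 0, 0, 0, 0, 0], [0.03, 0, 0, 0, 0, 0, 0], [0.03, 0, 0, 0, 0, 0, 0]]]' | python3 -m jog
python3 -c "
from h import *
tcp(2);p=look('wrist',['amber_bottle'],.05)"
```

```text
time: 13.22
tool_pos: [0.5482, -0.103, 0.0705]
eef_rot: [-0.0, 1.0, -0.0, 0.0]
force: [0.7, -1.6, -1.4]
width: 0.0429
gripper_force: 41.0
time: 13.47
tool_pos: [0.5491, -0.1018, 0.0707]
eef_rot: [0.0, 1.0, 0.0, 0.001]
force: [-0.1, -0.1, -1.9]
width: 0.0433
gripper_force: 41.1
tcp [0.5497, -0.1012, 0.0706, -0.0005, 1.0, 0.0001, 0.0007, 0.0429, 41.0601] sd [0.0001 0.0001 0.0001]
amber_bottle [([259.0, 213.0], 0.82, [0.546, -0.099])]
```

```bash
echo '[[[0.03, 0, 0, 0.4, 0, 0, 0], [0.03, 0, 0, 0.4, 0, 0, 0], [0.03, 0, 0, 0.18, 0, 0, 0], [0.03, 0, 0, 0, 0, 0, 0], [0.03, 0, 0, 0, 0, 0, 0]]]' | python3 -m jog 40
echo '[[[0.065, 0, 0, 0, 0, 0, 0], [0.085, 0, 0, 0, 0, 0, 0], [0.085, 0, 0, 0, 0, 0, 0], [0.085, 0, 0, 0, 0, 0, 0], [0.085, 0, 0, -0.4, 0, 0, 0], [0.085, 0, 0, -0.8, 0, 0, 0], [0.085, 0, 0, -0.8, 0, 0, 0], [0.085, 0, 0, -0.8, 0, 0, 0]]]' | python3 -m jog
echo '[[[0.085, -0.4, 0, -0.8, 0, 0, 0], [0.085, -0.7, 0.06, 0, 0, 0, 0], [0.085, -0.7, 0.06, 0, 0, 0, 0], [0.085, -0.6, 0.06, 0, 0, 0, 0], [0.085, 0, 0, 0, 0, 0, 0], [0.085, 0, 0, 0, 0, 0, 0]]]' | python3 -m jog
python3 -c "
from h import *
tcp(2);p=look('wrist',['amber_bottle','red_bottle','bench_timer','blue_bottle']);save(p,'w6')
blob(p,(0,120,60),(8,255,255),(190,330,130,240),.09)
blob(p,(165,120,60),(180,255,255),(190,330,130,240),.09)"
```

```text
time: 14.08
tool_pos: [0.549, -0.101, 0.0212]
eef_rot: [-0.001, 1.0, 0.0, -0.0]
force: [0.2, 0.0, -1.5]
width: 0.0428
gripper_force: 42.9
time: 14.75
tool_pos: [0.5478, -0.1017, 0.1627]
eef_rot: [-0.0, 1.0, 0.0, -0.001]
force: [0.4, 0.2, -0.6]
width: 0.0848
gripper_force: 0.0
time: 15.25
tool_pos: [0.6681, -0.0925, 0.1973]
eef_rot: [-0.0, 1.0, 0.0, -0.001]
force: [-0.5, 0.2, -0.1]
width: 0.0849
gripper_force: 0.0
tcp [0.6665, -0.0927, 0.198, -0.0001, 1.0, 0.0, -0.001, 0.0851, 0.0] sd [0.0003 0.0001 0.0002]
amber_bottle [([248.0, 46.0], 0.82, [0.547, -0.1])]
red_bottle [([257.0, 168.0], 0.76, [0.671, -0.091])]
bench_timer [([110.0, 156.0], 0.8, [0.658, -0.249])]
blue_bottle [([456.0, 64.0], 0.79, [0.563, 0.11])]
rect [667.8 -89.9] [29.6 29.8] 52.87 circ 668.0 -90.1 15.8 n 109
rect [681.9 -85.1] [0.8 0. ] -90.0 circ 681.9 -85.1 0.4 n 2
```

```bash
echo '[[[0.085, -0.06, 0.04, 0.8, 0, 0, 0], [0.085, 0, 0, 0.8, 0, 0, 0], [0.085, 0, 0, 0.8, 0, 0, 0], [0.085, 0, 0, 0.6, 0, 0, 0], [0.085, 0, 0, 0.46, 0, 0, 0], [0.085, 0, 0, 0, 0, 0, 0], [0.085, 0, 0, 0, 0, 0, 0]]]' | python3 -m jog 40
echo '[[[0.03, 0, 0, 0, 0, 0, 0], [0.03, 0, 0, 0, 0, 0, 0], [0.03, 0, 0, 0, 0, 0, 0], [0.03, 0, 0, 0, 0, 0, 0], [0.03, 0, 0, 0, 0, 0, 0], [0.03, 0, 0, -0.4, 0, 0, 0], [0.03, 0, 0, -0.6, 0, 0, 0], [0.03, 0, 0, 0, 0, 0, 0]]]' | python3 -m jog 40
python3 -c "
from h import *
tcp(2)"
```

```text
time: 16.18
tool_pos: [0.6686, -0.0907, 0.0249]
eef_rot: [0.0, 1.0, 0.0, -0.002]
force: [-0.1, 0.6, 1.1]
width: 0.085
gripper_force: 0.0
time: 16.85
tool_pos: [0.6741, -0.0913, 0.0819]
eef_rot: [-0.0, 1.0, -0.001, 0.005]
force: [1.7, -0.5, 0.0]
width: 0.0487
gripper_force: 41.9
tcp [0.6727, -0.0911, 0.0788, -0.0001, 1.0, -0.0005, 0.0031, 0.049, 41.8796] sd [0.0008 0.0001 0.0011]
```

In the tool's units: 0.032 m is 0.64, 0.035 m is 0.7.

```bash
echo '[[[0.03, 0, 0.64, 0, 0, 0, 0], [0.03, 0.2, 0.64, 0, 0, 0, 0], [0.03, 0.4, 0.6, 0, 0, 0, 0], [0.03, 0.7, 0, 0, 0, 0, 0], [0.03, 0.7, 0, 0, 0, 0, 0], [0.03, 0.7, 0, 0, 0, 0, 0], [0.03, 0.7, 0, 0, 0, 0, 0], [0.03, 0.7, 0, 0, 0, 0, 0]]]' | python3 -m jog 40
echo '[[[0.03, 0.1, 0, 0, 0, 0, 0], [0.03, 0, 0, 0, 0, 0, 0], [0.03, 0, 0, 0, 0, 0, 0]]]' | python3 -m jog
python3 -c "
from h import *
tcp(3)"
```

```text
time: 17.62
tool_pos: [0.4621, 0.0033, 0.0744]
eef_rot: [-0.0, 1.0, -0.0, -0.001]
force: [-0.0, -0.1, -0.8]
width: 0.0488
gripper_force: 42.0
time: 17.87
tool_pos: [0.4605, 0.0032, 0.0754]
eef_rot: [-0.0, 1.0, -0.0, 0.0]
force: [0.5, 0.1, -1.2]
width: 0.0491
gripper_force: 42.0
tcp [0.4622, 0.0032, 0.0758, -0.0001, 1.0, -0.0, 0.001, 0.049, 42.0451] sd [0.0002 0.     0.    ]
```

In the tool's units: 0.02 m is 0.4, 0.003 m is 0.06.

```bash
echo '[[[0.03, 0.06, 0.02, 0.4, 0, 0, 0], [0.03, 0, 0, 0.4, 0, 0, 0], [0.03, 0, 0, 0.18, 0, 0, 0], [0.03, 0, 0, 0, 0, 0, 0], [0.03, 0, 0, 0, 0, 0, 0]]]' | python3 -m jog 40
echo '[[[0.065, 0, 0, 0, 0, 0, 0], [0.085, 0, 0, 0, 0, 0, 0], [0.085, 0, 0, 0, 0, 0, 0], [0.085, 0, 0, 0, 0, 0, 0], [0.085, 0, 0, -0.4, 0, 0, 0], [0.085, 0, 0, -0.8, 0, 0, 0], [0.085, 0, 0, -0.8, 0, 0, 0], [0.085, 0, 0, -0.8, 0, 0, 0]]]' | python3 -m jog
echo '[[[0.085, -0.1, 0.4, -0.6, 0, 0, 0], [0.085, -0.28, 0.74, 0, 0, 0, 0], [0.085, -0.28, 0.74, 0, 0, 0, 0], [0.085, -0.28, 0.74, 0, 0, 0, 0], [0.085, -0.28, 0.74, 0, 0, 0, 0], [0.085, -0.28, 0.74, 0, 0, 0, 0], [0.085, -0.28, 0.74, 0, 0, 0, 0], [0.085, -0.28, 0.74, 0, 0, 0, 0]]]' | python3 -m jog
echo '[[[0.085, -0.28, 0.74, 0, 0, 0, 0], [0.085, -0.28, 0.74, 0, 0, 0, 0], [0.085, -0.14, 0.3, 0, 0, 0, 0], [0.085, 0, 0, 0, 0, 0, 0], [0.085, 0, 0, 0, 0, 0, 0], [0.085, 0, 0, 0, 0, 0, 0]]]' | python3 -m jog
python3 -c "
from h import *
tcp(2);p=look('wrist',['red_vial','blue_bottle','logbook']);save(p,'w7')
blob(p,(0,120,60),(8,255,255),(190,330,130,260),.054)"
```

```text
time: 18.43
tool_pos: [0.4586, 0.0043, 0.0265]
eef_rot: [-0.0, 1.0, 0.0, 0.0]
force: [0.3, -1.5, -1.4]
width: 0.0482
gripper_force: 43.9
time: 19.1
tool_pos: [0.4564, 0.0042, 0.1681]
eef_rot: [-0.0, 1.0, -0.0, -0.001]
force: [1.1, -0.2, 0.2]
width: 0.0849
gripper_force: 0.0
time: 19.77
tool_pos: [0.5604, 0.2851, 0.1967]
eef_rot: [-0.0, 1.0, -0.0, 0.0]
force: [0.7, -0.6, -0.1]
width: 0.085
gripper_force: 0.0
time: 20.27
tool_pos: [0.5946, 0.3712, 0.1964]
eef_rot: [0.0, 1.0, -0.001, -0.0]
force: [0.0, 0.3, 0.6]
width: 0.0848
gripper_force: 0.0
tcp [0.5947, 0.3708, 0.1969, 0.0005, 1.0, -0.0003, -0.0003, 0.0849, 0.0] sd [0.     0.0001 0.0001]
red_vial [([254.0, 156.0], 0.66, [0.586, 0.37])]
blue_bottle [([8.0, 135.0], 0.58, [0.564, 0.108])]
logbook [([6.0, 135.0], 0.72, [0.563, 0.107])]
rect [586.6 372.2] [16.7 18.8] 89.94 circ 586.6 371.7 9.7 n 61
```

View pics/w7.png

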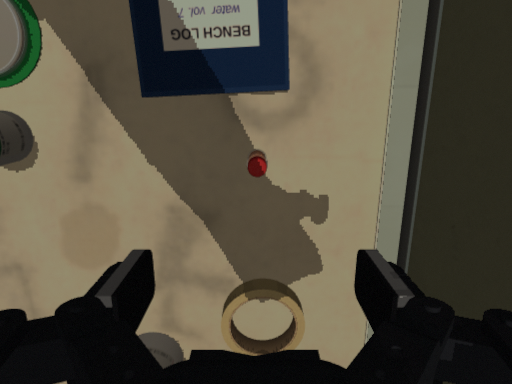

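In the tool's units: 0.04 m is 0.8, 0.02 m is 0.4.

```bash
echo '[[[0.085, 0.16, 0.02, 0.6, 0, 0, 0], [0.085, 0, 0, 0.8, 0, 0, 0], [0.085, 0, 0, 0.8, 0, 0, 0], [0.085, 0, 0, 0.8, 0, 0, 0], [0.085, 0, 0, 0.4, 0, 0, 0], [0.085, 0, 0, 0.34, 0, 0, 0], [0.085, 0, 0, 0, 0, 0, 0], [0.085, 0, 0, 0, 0, 0, 0]]]' | python3 -m jog 25
echo '[[[0.01, 0, 0, 0, 0, 0, 0], [0.01, 0, 0, 0, 0, 0, 0], [0.01, 0, 0, 0, 0, 0, 0], [0.01, 0, 0, 0, 0, 0, 0], [0.01, 0, 0, 0, 0, 0, 0], [0.01, 0, 0, 0, 0, 0, 0], [0.01, 0, 0, 0, 0, 0, 0], [0.01, 0, 0, 0, 0, 0, 0]]]' | python3 -m jog 25
python3 -c "
from h import *
tcp(2)"
```

```text
time: 21.23
tool_pos: [0.5864, 0.3724, 0.0091]
eef_rot: [0.0, 1.0, -0.001, -0.001]
force: [0.2, 0.3, 0.9]
width: 0.085
gripper_force: 0.0
time: 21.9
tool_pos: [0.5877, 0.3735, 0.0106]
eef_rot: [-0.0, 1.0, 0.0, 0.001]
force: [-0.6, -0.7, 5.1]
width: 0.0199
gripper_force: 24.5
tcp [0.5877, 0.3735, 0.0106, -0.0001, 1.0, 0.0003, 0.0006, 0.0197, 24.5653] sd [0. 0. 0.]
```

Gripped at 19.9 mm. Lifting it over the blue bottle and carrying it to the midpoint.

The rows are not in the units I measure in: shifts go in units of 50 mm. I convert before sending: -0.04 m is -0.8, -0.037 m is -0.74.

```bash
echo '[[[0.01, 0, 0, -0.4, 0, 0, 0], [0.01, 0, 0, -0.8, 0, 0, 0], [0.01, 0, 0, -0.8, 0, 0, 0], [0.01, 0, 0, -0.8, 0, 0, 0], [0.01, 0.06, -0.72, 0, 0, 0, 0], [0.01, 0.06, -0.72, 0, 0, 0, 0], [0.01, 0.06, -0.74, 0, 0, 0, 0], [0.01, 0.06, -0.74, 0, 0, 0, 0]]]' | python3 -m jog 25
echo '[[[0.01, 0.06, -0.74, 0, 0, 0, 0], [0.01, 0.06, -0.74, 0, 0, 0, 0], [0.01, 0.06, -0.74, 0, 0, 0, 0], [0.01, 0.06, -0.74, 0, 0, 0, 0], [0.01, 0.06, -0.74, 0, 0, 0, 0], [0.01, 0.06, -0.74, 0, 0, 0, 0], [0.01, 0, 0, 0, 0, 0, 0], [0.01, 0, 0, 0, 0, 0, 0]]]' | python3 -m jog
python3 -c "
from h import *
tcp(2)"
```

```text
time: 22.67
tool_pos: [0.5746, 0.2261, 0.1494]
eef_rot: [-0.001, 1.0, -0.0, -0.0]
force: [0.0, -0.1, -0.8]
width: 0.0199
gripper_force: 24.6
time: 23.33
tool_pos: [0.5566, 0.0034, 0.1493]
eef_rot: [0.002, 1.0, 0.0, -0.0]
force: [-0.4, 0.3, -0.8]
width: 0.0197
gripper_force: 24.7
tcp [0.557, 0.0052, 0.1494, 0.0004, 1.0, 0.0003, -0.0003, 0.0197, 24.6876] sd [0.0001 0.0004 0.    ]
```

In the tool's units: 0.04 m is 0.8, 0.03 m is 0.6.

```bash
echo '[[[0.01, 0, 0, 0.8, 0, 0, 0], [0.01, 0, 0, 0.8, 0, 0, 0], [0.01, 0, 0, 0.6, 0, 0, 0], [0.01, 0, 0, 0.4, 0, 0, 0], [0.01, 0, 0, 0.18, 0, 0, 0], [0.01, 0, 0, 0, 0, 0, 0], [0.01, 0, 0, 0, 0, 0, 0]]]' | python3 -m jog 25
echo '[[[0.03, 0, 0, 0, 0, 0, 0], [0.05, 0, 0, 0, 0, 0, 0], [0.05, 0, 0, 0, 0, 0, 0], [0.05, 0, 0, -0.4, 0, 0, 0], [0.05, 0, 0, -0.8, 0, 0, 0], [0.085, 0, 0, -0.8, 0, 0, 0], [0.085, 0, 0, -0.8, 0, 0, 0], [0.085, 0, 0, -0.8, 0, 0, 0]]]' | python3 -m jog
echo '[[[0.085, -0.28, -0.72, 0, 0, 0, 0], [0.085, -0.28, -0.72, 0, 0, 0, 0], [0.085, -0.28, -0.72, 0, 0, 0, 0], [0.085, -0.28, -0.72, 0, 0, 0, 0], [0.085, -0.28, -0.72, 0, 0, 0, 0], [0.085, -0.28, -0.72, 0, 0, 0, 0], [0.085, -0.28, -0.72, 0, 0, 0, 0], [0.085, 0, 0, 0, 0, 0, 0]]]' | python3 -m jog
echo '[[[0.085, 0, 0, 0, 0, 0, 0], [0.085, 0, 0, 0, 0, 0, 0]]]' | python3 -m jog
python3 -c "
from h import *
tcp(2);p=look('wrist',['bench_timer','red_vial','amber_bottle','blue_bottle'],.0);save(p,'w8')
blob(p,(0,0,90),(180,60,255),(170,340,100,250),.016)
look('side',['red_vial','red_bottle','amber_bottle','blue_bottle','white_bottle','black_cap_bottle'])"
```

```text
time: 24.02
tool_pos: [0.5575, 0.0067, 0.0106]
eef_rot: [-0.001, 1.0, 0.0, -0.0]
force: [-0.4, -0.4, -0.2]
width: 0.0193
gripper_force: 27.5
time: 24.68
tool_pos: [0.5569, 0.0053, 0.1931]
eef_rot: [-0.0, 1.0, 0.0, 0.0]
force: [0.6, 0.8, 0.7]
width: 0.0835
gripper_force: 0.0
time: 25.35
tool_pos: [0.6571, -0.254, 0.1894]
eef_rot: [0.003, 1.0, -0.002, 0.001]
force: [0.2, 0.3, 0.2]
width: 0.0848
gripper_force: 0.0
time: 25.52
tool_pos: [0.6549, -0.2466, 0.1905]
eef_rot: [0.0, 1.0, 0.0, -0.0]
force: [-0.7, 0.3, 0.0]
width: 0.0847
gripper_force: 0.0
tcp [0.6549, -0.2457, 0.191, -0.0005, 1.0, 0.0002, -0.0001, 0.085, 0.0] sd [0.     0.0002 0.0001]
bench_timer [([252.0, 166.0], 0.61, [0.656, -0.249])]
red_vial [([508.0, 66.0], 0.45, [0.555, 0.005])]
amber_bottle [([402.0, 56.0], 0.66, [0.547, -0.101])]
blue_bottle []
rect [ 651.9 -251.5] [48.9 67.2] 25.43 circ 650.6 -252.3 38.9 n 199
red_vial [([246.0, 191.0], 0.51, [0.561, 0.01])]
red_bottle [([219.0, 200.0], 0.79, [0.447, 0.008])]
amber_bottle [([258.0, 205.0], 0.56, [0.543, -0.092])]
blue_bottle [([231.0, 180.0], 0.76, [0.555, 0.107])]
white_bottle [([271.0, 260.0], 0.7, [0.419, -0.346])]
black_cap_bottle [([349.0, 253.0], 0.6, [0.625, -0.445])]
```

View pics/w8.png

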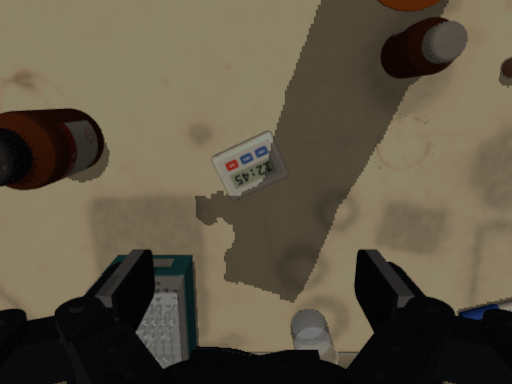

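The timer is at (251,164) in the image, world ≈ (0.654, −0.2505), with its short axis at 25.4°. I'll turn the tool to close across the 52 mm sides and come down.

In the tool's units: 0.01 m is 0.2, 0.02 m is 0.4.

```bash
echo '[[[0.07, 0.02, -0.1, 0, 0, 0, 0.125], [0.07, 0, 0, 0, 0, 0, 0.125], [0.07, 0, 0, 0, 0, 0, 0.125], [0.07, 0, 0, 0.2, 0, 0, 0.125], [0.07, 0, 0, 0.4, 0, 0, 0.125], [0.07, 0, 0, 0.4, 0, 0, 0.125], [0.07, 0, 0, 0.4, 0, 0, 0.125], [0.07, 0, 0, 0.4, 0, 0, 0.125]]]' | python3 -m jog
echo '[[[0.07, 0, 0, 0.4, 0, 0, 0.125], [0.07, 0, 0, 0.4, 0, 0, 0], [0.07, 0, 0, 0, 0, 0, 0], [0.07, 0, 0, 0, 0, 0, 0]]]' | python3 -m jog
python3 -c "
from h import *
t=tcp(2);from scipy.spatial.transform import Rotation as R
print(R.from_quat(t[3:7]/np.linalg.norm(t[3:7])).as_matrix().round(3))
p=look('wrist',['bench_timer']);save(p,'w9')"
```

```text
time: 26.88
tool_pos: [0.6543, -0.2519, 0.0999]
eef_rot: [0.482, 0.876, 0.0, 0.0]
force: [-0.8, 0.4, -0.4]
width: 0.0698
gripper_force: 0.0
time: 27.22
tool_pos: [0.6531, -0.2514, 0.0595]
eef_rot: [0.533, 0.846, -0.0, -0.002]
force: [-0.1, 0.3, 0.8]
width: 0.07
gripper_force: 0.0
tcp [0.6548, -0.252, 0.0616, 0.5331, 0.846, 0.0001, 0.0005, 0.0701, 0.0] sd [0.0004 0.0001 0.0005]
[[-0.432  0.902  0.001]
 [ 0.902  0.432 -0.   ]
 [-0.001  0.001 -1.   ]]
bench_timer [([251.0, 198.0], 0.76, [0.653, -0.253])]
```

View pics/w9.png

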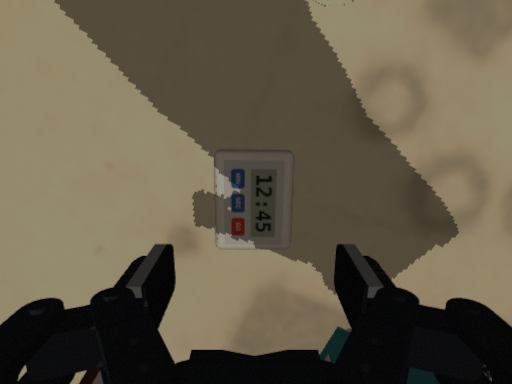

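The timer lies square between the fingers, centre (254,199). I'll descend in steps, watching the force.

```bash
python3 -c "
from h import *
p=imaging.get_image('wrist');w=atz(p,(254,199),.016);s=readout.state();from scipy.spatial.transform import Rotation as R
print(w,R.from_quat(s['eef_rot']).inv().apply(w-s['tool_pos']))"
echo '[[[0.07, 0, -0.02, 0.4, 0, 0, 0], [0.07, 0, 0, 0.4, 0, 0, 0], [0.07, 0, 0, 0.4, 0, 0, 0], [0.07, 0, 0, 0, 0, 0, 0], [0.07, 0, 0, 0.12, 0, 0, 0], [0.07, 0, 0, 0, 0, 0, 0]]]' | python3 -m jog 40
echo '[[[0.07, 0, 0, 0.1, 0, 0, 0], [0.07, 0, 0, 0, 0, 0, 0]]]' | python3 -m jog
echo '[[[0.07, 0, 0, 0.08, 0, 0, 0], [0.07, 0, 0, 0, 0, 0, 0]]]' | python3 -m jog
```

```text
[ 0.65399037 -0.24840565  0.016     ] [0.00427824 0.0001496  0.04655773]
time: 27.97
tool_pos: [0.6538, -0.2524, -0.0049]
eef_rot: [0.533, 0.846, 0.0, 0.0]
force: [-0.5, -0.0, 0.3]
width: 0.0699
gripper_force: 0.0
time: 28.13
tool_pos: [0.654, -0.2524, -0.0097]
eef_rot: [0.533, 0.846, 0.0, 0.001]
force: [0.4, 0.4, 0.5]
width: 0.0699
gripper_force: 0.0
time: 28.3
tool_pos: [0.6534, -0.2522, -0.0144]
eef_rot: [0.533, 0.846, 0.0, 0.0]
force: [0.1, -0.7, -0.3]
width: 0.0698
gripper_force: 0.0
```

In the tool's units: 0.004 m is 0.08, 0.003 m is 0.06.

```bash
echo '[[[0.07, 0.08, 0, 0.06, 0, 0, 0], [0.07, 0, 0, 0, 0, 0, 0]]]' | python3 -m jog
echo '[[[0.07, 0, 0, 0.06, 0, 0, 0], [0.07, 0, 0, 0, 0, 0, 0]]]' | python3 -m jog
echo '[[[0.03, 0, 0, 0, 0, 0, 0], [0.03, 0, 0, 0, 0, 0, 0], [0.03, 0, 0, 0, 0, 0, 0], [0.03, 0, 0, 0, 0, 0, 0], [0.03, 0, 0, 0, 0, 0, 0]]]' | python3 -m jog 40
python3 -c "
from h import *
tcp(2);p=look('wrist',['bench_timer']);save(p,'w10')"
```

```text
time: 28.47
tool_pos: [0.6509, -0.2478, -0.0178]
eef_rot: [0.533, 0.846, 0.0, -0.001]
force: [-0.4, -0.8, -0.5]
width: 0.0697
gripper_force: 0.0
time: 28.63
tool_pos: [0.6513, -0.2483, -0.0209]
eef_rot: [0.533, 0.846, -0.0, -0.0]
force: [-0.7, -0.1, -0.9]
width: 0.0699
gripper_force: 0.0
time: 29.05
tool_pos: [0.6519, -0.2487, -0.0201]
eef_rot: [0.533, 0.846, 0.0, 0.0]
force: [-0.6, -1.1, 2.3]
width: 0.0508
gripper_force: 42.6
tcp [0.6519, -0.2487, -0.0201, 0.5332, 0.846, 0.0, 0.0003, 0.0506, 42.6457] sd [0. 0. 0.]
bench_timer [([255.0, 256.0], 0.71, [0.654, -0.252])]
```

In the tool's units: -0.035 m is -0.7, -0.03 m is -0.6.

```bash
echo '[[[0.03, 0, 0, -0.4, 0, 0, 0], [0.03, 0, 0, -0.6, 0, 0, 0], [0.03, 0, 0, -0.7, 0, 0, 0.1], [0.03, 0, 0, -0.7, 0, 0, 0.1], [0.03, 0, 0, -0.6, 0, 0, 0.1], [0.03, 0, 0, 0, 0, 0, 0.1], [0.03, 0, 0, 0, 0, 0, 0], [0.03, 0, 0, 0, 0, 0, 0]]]' | python3 -m jog 40
echo '[[[0.03, 0.6, -0.22, 0, 0, 0, 0], [0.03, 0.73, -0.26, 0, 0, 0, 0], [0.03, 0.73, -0.26, 0, 0, 0, 0], [0.03, 0.73, -0.26, 0, 0, 0, 0], [0.03, 0.73, -0.26, 0, 0, 0, 0], [0.03, 0.73, -0.26, 0, 0, 0, 0], [0.03, 0.73, -0.26, 0, 0, 0, 0], [0.03, 0.73, -0.26, 0, 0, 0, 0]]]' | python3 -m jog
echo '[[[0.03, 0.73, -0.26, 0, 0, 0, 0], [0.03, 0.73, -0.26, 0, 0, 0, 0], [0.03, 0.73, -0.26, 0, 0, 0, 0], [0.03, 0.73, -0.26, 0, 0, 0, 0], [0.03, 0.73, -0.26, 0, 0, 0, 0], [0.03, 0.73, -0.26, 0, 0, 0, 0], [0.03, 0.73, -0.26, 0, 0, 0, 0], [0.03, 0.4, -0.12, 0, 0, 0, 0]]]' | python3 -m jog
echo '[[[0.03, 0, 0, 0, 0, 0, 0], [0.03, 0, 0, 0, 0, 0, 0], [0.03, 0, 0, 0, 0, 0, 0]]]' | python3 -m jog
python3 -c "
from h import *
t=tcp(2);from scipy.spatial.transform import Rotation as R
print(R.from_quat(t[3:7]/np.linalg.norm(t[3:7])).as_matrix().round(3).tolist())
p=look('wrist',['bench_timer','logbook']);save(p,'w11')"
```

```text
time: 29.92
tool_pos: [0.6511, -0.2484, 0.1291]
eef_rot: [0.69, 0.724, -0.0, -0.0]
force: [0.5, 0.3, -1.0]
width: 0.0506
gripper_force: 42.5
time: 30.58
tool_pos: [0.5337, 0.0333, 0.1276]
eef_rot: [0.69, 0.724, -0.002, -0.002]
force: [1.6, 0.9, 0.0]
width: 0.0512
gripper_force: 42.5
time: 31.25
tool_pos: [0.4238, 0.305, 0.1277]
eef_rot: [0.689, 0.725, -0.002, -0.001]
force: [0.1, 0.2, -1.1]
width: 0.0508
gripper_force: 42.5
time: 31.5
tool_pos: [0.4261, 0.3015, 0.1283]
eef_rot: [0.69, 0.724, -0.002, -0.0]
force: [-0.5, 0.6, -1.1]
width: 0.051
gripper_force: 42.5
tcp [0.4267, 0.3012, 0.1287, 0.6908, 0.723, -0.0012, -0.0, 0.051, 42.4782] sd [0.0002 0.     0.0002]
[[-0.046, 0.999, -0.002], [0.999, 0.046, -0.002], [-0.002, -0.002, -1.0]]
bench_timer [([258.0, 258.0], 0.6, [0.435, 0.223]), ([244.0, 150.0], 0.29, [0.417, 0.326])]
logbook [([244.0, 153.0], 0.63, [0.417, 0.323])]
```

View pics/w11.png

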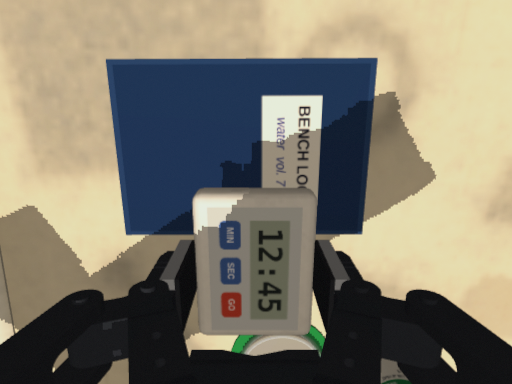

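```bash
python3 -c "
from h import *
p=imaging.get_image('wrist');t=readout.state()['tool_pos'];print(t)
print('timer',np.mean([atz(p,c,t[2]+.036) for c in((195,190),(314,190),(313,333),(201,333))],0))
c=[atz(p,c,.016) for c in((108,59),(377,59),(363,234),(127,235))];print('book',np.mean(c,0),[x[:2].round(3).tolist() for x in c])"
```

```text
[0.4274035  0.30174982 0.12963393]
timer [0.42882353 0.30078724 0.16563393]
book [0.41836902 0.32590517 0.016     ] [[0.311, 0.394], [0.518, 0.403], [0.527, 0.258], [0.317, 0.248]]
```

```bash
echo '[[[0.03, 0.48, -0.2, 0, 0, 0, 0], [0.03, 0, 0, 0.6, 0, 0, 0], [0.03, 0, 0, 0.8, 0, 0, 0], [0.03, 0, 0, 0.6, 0, 0, 0], [0.03, 0, 0, 0.4, 0, 0, 0], [0.03, 0, 0, 0.2, 0, 0, 0], [0.03, 0, 0, 0, 0, 0, 0], [0.03, 0, 0, 0, 0, 0, 0]]]' | python3 -m jog 40
echo '[[[0.03, 0, 0, 0.04, 0, 0, 0], [0.03, 0, 0, 0, 0, 0, 0]]]' | python3 -m jog
```

```text
time: 32.47
tool_pos: [0.4163, 0.3261, 0.0]
eef_rot: [0.691, 0.723, 0.0, -0.0]
force: [-0.3, 0.9, 0.1]
width: 0.0502
gripper_force: 42.5
time: 32.63
tool_pos: [0.4174, 0.3271, -0.0009]
eef_rot: [0.691, 0.723, 0.002, 0.0]
force: [0.0, 1.1, -0.0]
width: 0.0508
gripper_force: 42.5
```

In the tool's units: -0.002 m is -0.04, 0.0025 m is 0.05.

```bash
echo '[[[0.03, -0.04, 0, 0.05, 0, 0, 0], [0.03, 0, 0, 0, 0, 0, 0]]]' | python3 -m jog
echo '[[[0.055, 0, 0, 0, 0, 0, 0], [0.075, 0, 0, 0, 0, 0, 0], [0.075, 0, 0, 0, 0, 0, 0], [0.075, 0, 0, -0.4, 0, 0, 0], [0.085, 0, 0, -0.8, 0, 0, 0], [0.085, 0, 0, -0.8, 0, 0, 0], [0.085, 0, 0, -0.8, 0, 0, 0], [0.085, 0, 0, -0.8, 0, 0, 0]]]' | python3 -m jog
echo '[[[0.085, -0.6, 0, -0.6, 0, 0, 0], [0.085, -0.6, 0, -0.6, 0, 0, 0], [0.085, -0.6, 0, -0.6, 0, 0, 0], [0.085, -0.6, 0, -0.6, 0, 0, 0], [0.085, 0, 0, 0, 0, 0, 0], [0.085, 0, 0, 0, 0, 0, 0], [0.085, 0, 0, 0, 0, 0, 0]]]' | python3 -m jog
python3 -c "
from h import *
p=look('wrist');save(p,'w12');q=look('side');
a=np.hstack([p['img'][:,:],q['img'][100:484:,:288][:284]]) if 0 else p['img']
s=cv2.resize(q['img'][120:290,100:380],None,fx=1.43,fy=1.43);h=p['img'];s=cv2.copyMakeBorder(s,0,384-s.shape[0],0,0,0)[:, :288+112] 
cv2.imwrite('pics/c12.png',cv2.resize(np.hstack([h,s]),None,fx=.87,fy=.87)[:,:,::-1])"
```

```text
time: 32.8
tool_pos: [0.4165, 0.3242, -0.0042]
eef_rot: [0.691, 0.723, 0.001, 0.0]
force: [-0.2, -0.2, -0.1]
width: 0.051
gripper_force: 42.5
time: 33.47
tool_pos: [0.4156, 0.3239, 0.1771]
eef_rot: [0.691, 0.723, -0.0, -0.0]
force: [0.1, 0.9, 0.1]
width: 0.0854
gripper_force: 0.0
time: 34.05
tool_pos: [0.4215, 0.2065, 0.2928]
eef_rot: [0.691, 0.723, 0.0, -0.0]
force: [-0.1, 0.0, 0.1]
width: 0.0852
gripper_force: 0.0
green_mat [([280.0, 220.0], 0.68, [0.464, 0.109])]
orange_mat [([267.0, 345.0], 0.63, [0.456, -0.104])]
logbook []
blue_bottle [([349.0, 222.0], 0.77, [0.564, 0.11]), ([265.0, 346.0], 0.23, [0.454, -0.105])]
amber_bottle [([323.0, 346.0], 0.67, [0.548, -0.103])]
red_bottle [([267.0, 284.0], 0.62, [0.451, 0.006])]
red_vial [([336.0, 286.0], 0.69, [0.555, 0.006]), ([267.0, 288.0], 0.39, [0.452, -0.001])]
bench_timer [([254.0, 58.0], 0.59, [0.417, 0.324])]
white_bottle []
black_cap_bottle []
green_mat [([261.0, 205.0], 0.67, [0.554, -0.095]), ([209.0, 184.0], 0.62, [0.47, 0.126])]
orange_mat [([233.0, 214.0], 0.86, [0.446, -0.093])]
logbook [([175.0, 166.0], 0.92, [0.425, 0.331])]
blue_bottle [([232.0, 178.0], 0.62, [0.568, 0.12]), ([176.0, 167.0], 0.21, [0.422, 0.322])]
amber_bottle [([262.0, 207.0], 0.66, [0.549, -0.11])]
red_bottle [([219.0, 198.0], 0.82, [0.454, 0.022])]
red_vial [([249.0, 193.0], 0.43, [0.561, -0.006]), ([175.0, 164.0], 0.15, [0.429, 0.344])]
bench_timer [([175.0, 164.0], 0.58, [0.429, 0.347])]
white_bottle []
black_cap_bottle [([348.0, 252.0], 0.83, [0.626, -0.438])]
```

View pics/c12.png

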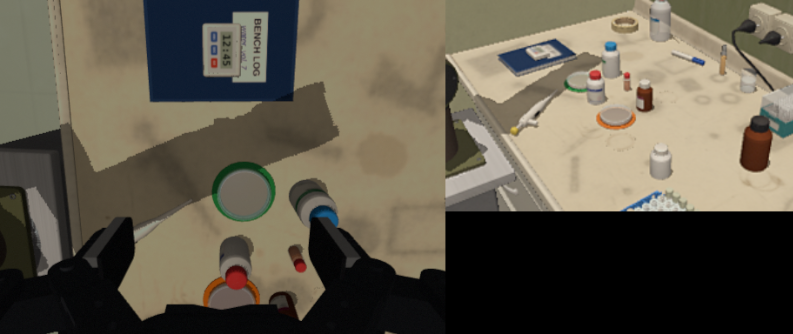

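Everything is upright and in place: the timer is in the middle of the book, both bottles and the vial are in line behind the dishes, and the red bottle is between them. Handing in.

```bash
python3 -c "
from rig import close_job
print(close_job())"
```

```text
the job is handed in; nothing more can be done
None
```

The bench is set out and handed in, about 34 s into the 144 s allowed. By my last camera check all five things are upright and within the limits, and I left the two other bottles alone; no verdict came back on hand-in.

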